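# Set and lock the grind collar of a spice grinder

## Task

Set the grind of the spice grinder, pushing only with the fingertips: swing the orange clamp lever to its open stop at the front, push the peg of the black collar round until the white index line on the collar meets the red line on the scale ring, then swing the orange lever back to its locked stop. Release the clamp before you turn the collar, and leave the scale ring, the spice jars and the deli cup where they are.

Things in the scene. Friction and masses are not known exactly. Their poses are not given: they have to be found in the camera images.
- grinder: Compact grey burr grinder, fixed to the table. Base 214 x 132 mm, column at the back, round head; 204 mm tall at the knob of its feed lid. Origin: on the table under the burr axis. Its x axis points to its back, y to its left (clamp side), z up; it faces the robot, up to 15 degrees askew. A rack of hanging tools crosses above the table at x = 0.71 to 0.78 m, from 0.63 m up.
- collar (a joint): Black ribbed collar on top, 112 mm across, 162 to 184 mm above the table, turning on the upright burr axis. Rad, counter-clockwise from above positive; at 0 its index line points to the grinder's front. Stops at -0.7 and 1.25. With the clamp open it takes about 2 to 3 N at its peg and stays where it is left; with the clamp locked it is braked, about five times as stiff.
- collar_axis (a point): Point on the burr axis, about which the collar and its peg turn, 198 mm above the table. The feed lid there reaches up to 204 mm.
- collar_peg (a point): Upright round black peg, 19 mm across, at the end of the collar's steel lever: 98 mm from the burr axis, 45 degrees counter-clockwise (from above) of the index line. Point on the peg's centre line, 198 mm above the table; its top is at 213 mm. The steel bar, 10 mm thick, runs inward from it with its upper side at 183 mm. Above 184 mm nothing else stands more than 60 mm from the axis.
- index_line (a point): White index line on the collar, 3 mm wide. Point at its outer end, 58 mm from the burr axis, 163 mm above the table. Turns with the collar.
- red_line (a point): The red line, 3 mm wide, on the aluminium scale ring round the collar (150 mm across, top at 162 mm, with black lines every 8 degrees). Point at its inner end, 58 mm from the burr axis, 163 mm above the table: when set, index_line and this point coincide. The ring is very stiff and stands turned a little either way; it is not to be turned.
- clamp (a joint): Orange clamp lever at the head's front left, on an upright pivot; its eccentric presses a brake shoe on the collar. Rad, counter-clockwise from above positive: 0 at the locked stop (lever toward the back), 1.2 at the open stop (toward the front). The brake is off from about 0.6 on. Takes about 3 to 4 N at its peg, stays where it is left.
- clamp_peg (a point): Upright round orange peg, 18 mm across, at the end of the clamp lever, 52 mm from its pivot. Point on the peg's centre line, 182 mm above the table; its top is at 197 mm. The orange bar under it, 10 mm thick, has its upper side at 165 mm.
- clamp_pivot (a point): Point on the clamp lever's pivot axis, 182 mm above the table, 89 mm from the burr axis. The steel hub under it, 24 mm across, reaches up to 170 mm.
- spice_jar_1: Spice jar with black lid, 40 mm across, 105 mm tall, loose, to the right of the grinder. Origin: centre of its underside.
- spice_jar_2: Spice jar with red lid, 44 mm across, 105 mm tall, loose, to the right of the grinder. Origin: centre of its underside.
- deli_cup: White lidded deli cup, 74 mm across, 68 mm tall, loose, at the front left of the grinder, partly under the clamp lever's swing. Origin: centre of its underside.
There are look-alikes about, which are no part of the job. Leave any blue look-alike of the spice_jar_2 alone.

How it is judged:
By the outcome, as a careful person would: the job done as asked, in the order asked, and still so for the second after the job is handed in, with the robot touching nothing.
It also fails if it takes over 67 s, if anything falls off the work surface, if the arm or the gripper's body presses on something with over 40 N, if the wrist force passes 120 N, or if a joint passes its speed limit or range.

## Robot

A 6-joint arm with a two-finger parallel gripper is mounted at the origin on a cart in front of the work surface, level with it; the furniture and walls round the work are solid. World frame = base frame: x ahead of the robot, y to its left, z up, the work surface at z = 0. Lengths are in m, angles in rad, forces in N, time in s.
With the tool pointing down it reaches from about 0.25 to 0.725 m from the base axis. Payload 4 kg.
Tool frame: the origin (TCP) lies at the very end of the fingers, on their centre line; the grasp point (between the pads) lies hold_point_z behind it (hold_point_z is the distance from the TCP to the grasp point, in m); z points along the fingers, y is the direction in which the jaws open and shut (so a half turn about z gives the same grasp; the last joint's range is limited). The gripper opens to 85 mm and grips with 20 to 120 N. Pads are 22 mm wide; open, the fingers measure 114 mm over their backs; the gripper's body (76 mm by 85 mm) begins 54 mm behind the grasp point. The pads swing forward as they close: fully open they stand 13 mm farther back than shut.
Start: joints at [1.125, 0.241, 0.005, 1.335, 0, 1.571], TCP at [0.216, 0.451, 0.231] pointing down, gripper open.
Joint ranges: [-2.72, 2.72], [-1.05, 1.87], [-1.09, 1.28], [-1.99, 2.15], [-1.42, 1.44], [-3.14, 3.14]. Speed limits (rad/s): [2.79, 2.79, 3.14, 3.14, 3.14, 3.14].

## Interface

Orientations are given as a unit quaternion [x, y, z, w].
In Python, from bench import * gives the robot as it stands.
- The arm moves only by the shell command python3 -m creep 'ROWS' [OPENING] [FORCE]. ROWS is JSON, a list of rows, each a list of 2 entries, a list of its own where there are three numbers: the shift along the tool's x, y, z in mm, then the turn about the tool's z in degrees. A call has 1 to 20 rows; each row shifts and turns the commanded pose from where the row before left it, along the tool's axes as they then stand; what a row does not reach is not made up. A row lasts 1/8 s, in which the tool goes at most 62.5 mm and 10.7 degrees, less where a joint would pass 70% of its speed; a pose out of reach is approached as far as the arm can. A call is refused whole if a number of a shift passes 62.5 or a number of a turn 10.7, either way. A call with a gripper value outside its range is refused whole. OPENING is the gripper's target within -1 to 1 (shut at 1, half-way at 0, fully open at -1), set as the call begins (- or left out, the last holds). The fingers move at their own pace and stop on an object; FORCE is the grip in N (left out, the last holds). Time passes only in rows, so rows that do not move let the fingers close. It gives the time, the measured TCP pose, the force and the opening at its end, in the units of the state.
- observe(): the state, without advancing time (a new reading comes with each control period).
- snapshot(name): name is "scene" or "top"; returns the picture (384x512x3 uint8, red, green, blue); there is no depth.
- camera_info(name): a dict with "K" (3x3 intrinsics, pixels), "origin" and "rotation" of the camera in the world. Camera axes: x right, y down, z forward; pixel columns grow to the right and rows downward; lengths in m; the calibration is good to about 2 mm. A picture is of the moment at which its call begins. camera_info takes no time and is no camera call.
- finish_job(): hands the job in, once; it reports no verdict.
The state is a dict: "clock": time; "joint_positions": joint angles; "joint_vel": joint speeds; "effort": joint torques, N m; "tool_pos": TCP position; "orientation": TCP orientation; "wrist_force": force on the tool from outside, world axes, zero at the start; "ft_torque": the same for the moment, N m; "gripper_width": finger opening in m.
Only numpy, scipy, OpenCV 4.12 (cv2) and the standard library are available. Lean on these libraries where they do the work, as an engineer would, in place of code of your own. Each camera call takes 0.05 s, during which the arm holds its last target.

## Working session

There is one attempt and no reset: what is moved stays moved. The work goes in short steps, Python scripts to look and compute and a shell command to move; the robot and the scene stay as the last step left them, time stands still between calls to the robot, and variables do not carry over. Pictures are saved under pics/ and viewed, and the job is handed in when it is done.

```bash
ls; mkdir -p pics; python3 - <<'E'
from bench import *
import cv2
print(observe())
for n in ("scene","top"):
    im=snapshot(n); cv2.imwrite(f"pics/{n}0.png",im[:,:,::-1])
    print(n,camera_info(n))
E
```

```text
pics
{'clock': 0.0, 'joint_positions': array([1.12497298e+00, 2.41405880e-01, 3.69983812e-03, 1.33519170e+00,
       8.95117286e-06, 1.57081193e+00]), 'joint_vel': array([-0.00076721,  0.00077789, -0.0006544 , -0.00016896, -0.00031488,
       -0.00130444]), 'effort': array([-4.17598517e-05, -3.72321761e+01,  2.52406704e+01,  1.69132400e-02,
       -1.45476197e-04,  2.99002018e-06]), 'tool_pos': array([0.21532162, 0.45055085, 0.23040719]), 'orientation': array([ 2.21077682e-01,  9.75255635e-01, -1.02372194e-03, -2.36636676e-04]), 'wrist_force': array([-0.48990975, -0.40040725, -0.18174747]), 'ft_torque': array([-0.00538886, -0.02137467, -0.0353473 ]), 'gripper_width': 0.08530682845333654}
scene {'K': array([[355.97778403,   0.        , 253.88823513],
       [  0.        , 355.97778403, 191.83572781],
       [  0.        ,   0.        ,   1.        ]]), 'origin': array([ 0.00906474, -0.53332205,  0.49337385]), 'rotation': array([ 0.77155185, -0.3237781 ,  0.2157326 , -0.50332388])}
top {'K': array([[394.35961018,   0.        , 250.63283488],
       [  0.        , 394.35961018, 194.09429179],
       [  0.        ,   0.        ,   1.        ]]), 'origin': array([0.3465605 , 0.02405717, 1.13785676]), 'rotation': array([-0.65209557,  0.74955487, -0.08429213,  0.07637869])}
```

View pics/scene0.png

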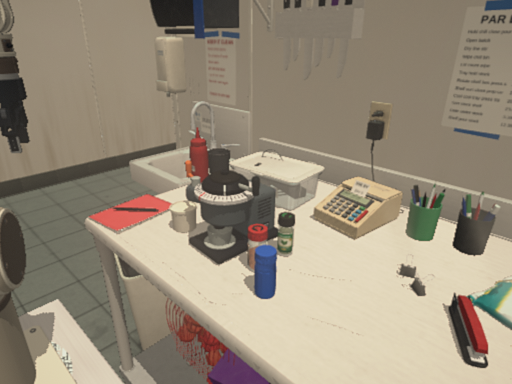

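View pics/top0.png

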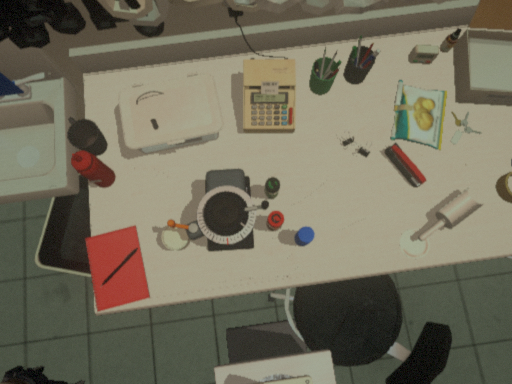

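```bash
python3 - <<'E'
import cv2
a=cv2.imread("pics/top0.png")[20:200,150:350]
cv2.imwrite("pics/top0c.png",cv2.resize(a,None,fx=3.2,fy=3.2,interpolation=cv2.INTER_CUBIC))
a=cv2.imread("pics/scene0.png")[60:240,180:430]
cv2.imwrite("pics/scene0c.png",cv2.resize(a,None,fx=3.2,fy=3.2,interpolation=cv2.INTER_CUBIC))
E
```

```text
(no output)
```

View pics/top0c.png

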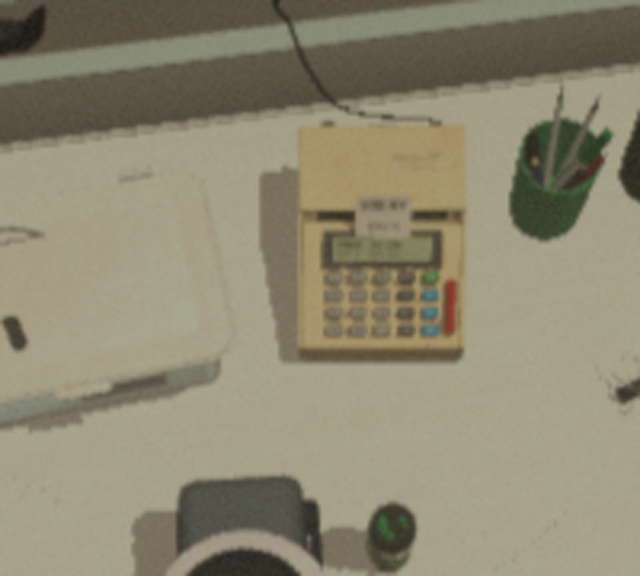

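View pics/scene0c.png

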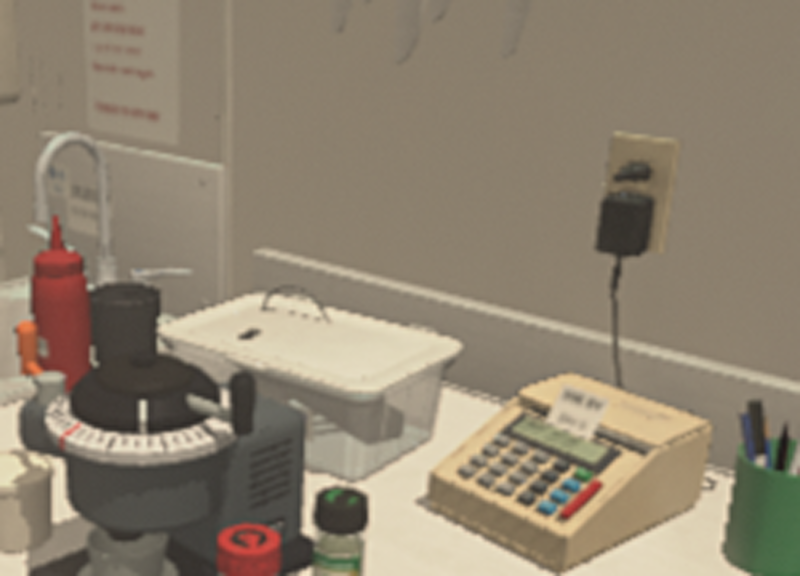

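```bash
cat > h.py <<'E'
import numpy as np, cv2
from scipy.spatial.transform import Rotation as R
from bench import *
def cam(n):
    c=camera_info(n); r=np.array(c["rotation"])
    M=R.from_quat(r).as_matrix() if r.shape==(4,) else r
    return np.array(c["K"]),np.array(c["origin"]),M
def ray(n,u,v):
    K,o,M=cam(n); d=M@np.linalg.inv(K)@np.array([u,v,1.]); return o,d
def onz(n,u,v,z):
    o,d=ray(n,u,v); return o+d*(z-o[2])/d[2]
def px(n,p):
    K,o,M=cam(n); q=K@(M.T@(np.asarray(p,float)-o)); return q[:2]/q[2]
def tri(a,b):
    o1,d1=ray("scene",*a); o2,d2=ray("top",*b)
    d1/=np.linalg.norm(d1); d2/=np.linalg.norm(d2)
    s=np.linalg.lstsq(np.c_[d1,-d2],o2-o1,rcond=None)[0]
    p,q=o1+s[0]*d1,o2+s[1]*d2
    return (p+q)/2,np.linalg.norm(p-q)
E
python3 - <<'E'
from h import *
for n in("scene","top"): print(n,cam(n)[2].round(3).tolist())
a=cv2.imread("pics/top0.png")[160:270,150:320]
cv2.imwrite("pics/top0d.png",cv2.resize(a,None,fx=4.7,fy=4.7,interpolation=cv2.INTER_CUBIC))
a=cv2.imread("pics/scene0.png")[140:260,160:310]
cv2.imwrite("pics/scene0d.png",cv2.resize(a,None,fx=5,fy=5,interpolation=cv2.INTER_CUBIC))
E
```

```text
scene [[0.697, -0.282, 0.659], [-0.717, -0.284, 0.637], [0.007, -0.916, -0.4]]
top [[-0.138, -0.965, 0.224], [-0.99, 0.135, -0.027], [-0.005, -0.226, -0.974]]
```

View pics/top0d.png

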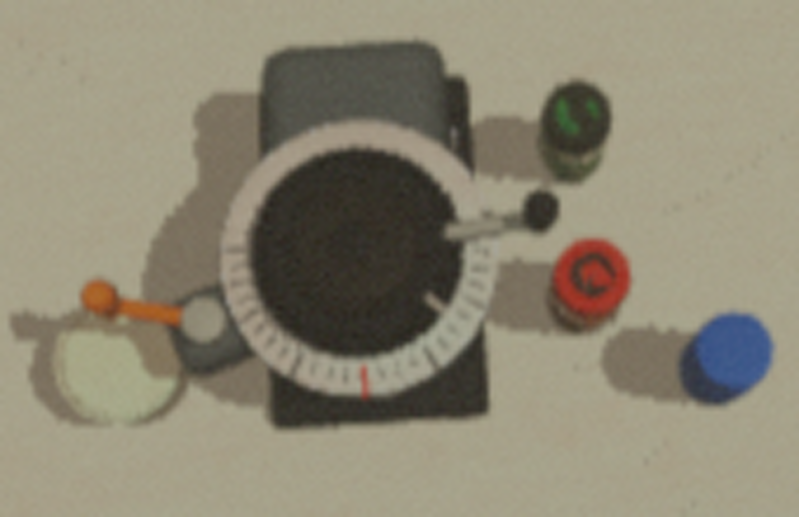

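View pics/scene0d.png

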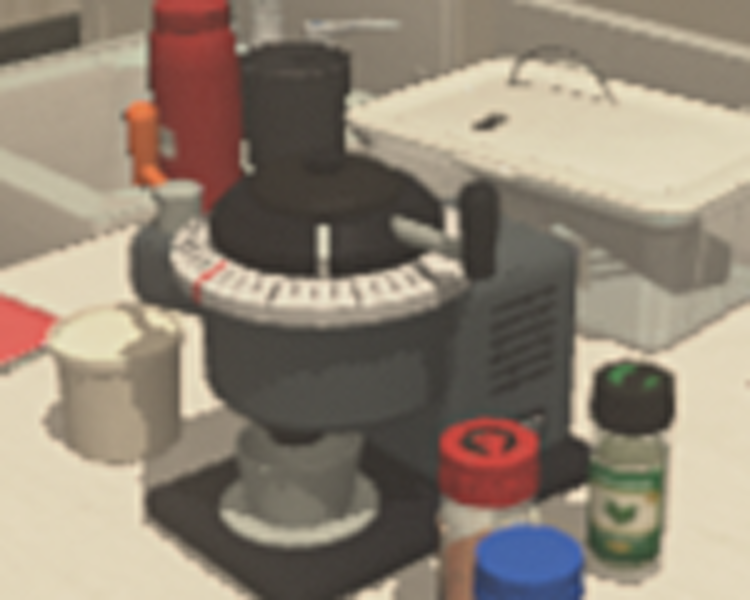

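```bash
cat > meas.py <<'E'
from h import *
import sys
def cent(mask,box,k=0):
    u0,v0,u1,v1=box; m=np.zeros_like(mask); m[v0:v1,u0:u1]=mask[v0:v1,u0:u1]
    ys,xs=np.nonzero(m); return (xs.mean(),ys.mean(),len(xs)) if len(xs) else None
E
python3 - <<'E'
from meas import *
im=cv2.imread("pics/top0.png"); hsv=cv2.cvtColor(im,cv2.COLOR_BGR2HSV)
H,S,V=[hsv[...,i].astype(int) for i in range(3)]
org=(H>5)&(H<18)&(S>150)
n,l,st,c=cv2.connectedComponentsWithStats(org[160:270,150:320].astype(np.uint8))
print("orange",[(s.tolist(),(cc+[150,160]).round(1)) for s,cc in zip(st[1:],c[1:]) if s[4]>3])
red=((H<5)|(H>172))&(S>110)
n,l,st,c=cv2.connectedComponentsWithStats(red[160:270,150:320].astype(np.uint8))
print("red",[(s.tolist(),(cc+[150,160]).round(1)) for s,cc in zip(st[1:],c[1:]) if s[4]>3])
# black collar: dark pixels inside ring
dark=(V<62)
n,l,st,c=cv2.connectedComponentsWithStats(dark[160:270,150:320].astype(np.uint8))
print("dark",[(s.tolist(),(cc+[150,160]).round(1)) for s,cc in zip(st[1:],c[1:]) if s[4]>20])
# manual picks in top
f=lambda x,y:(150+x/4.7-0.4,160+y/4.7-0.4)
P=dict(peg=(f(541,210),.213),clamp=(f(98,298),.197),pivot=(f(203,317),.170),redin=(f(364,368),.163),redout=(f(367,397),.162),idxin=(f(430,297),.184),idxout=(f(447,313),.163),ringL=(f(221,258),.162),ringR=(f(497,258),.162),ringT=(f(359,120),.162),ringB=(f(359,399),.162))
for k,(p,z) in P.items(): print(k,np.round(p,1),onz("top",*p,z).round(4))
# scene
g=lambda x,y:(160+x/5-.4,140+y/5-.4)
o=[("peg top",g(480,190),f(541,210)),("clamp top",g(140,110),f(98,298)),("redin",g(214,268),f(364,368)),("pivot",g(180,190),f(203,317))]
for k,a,b in o: print(k,*[np.round(x,4) for x in tri(a,b)])
st=observe(); Rm=R.from_quat(st["orientation"]).as_matrix(); print(Rm.round(3))
E
```

```text
orange [([18, 60, 20, 9, 85], array([176.4, 224.5]))]
red [([118, 51, 16, 16, 120], array([275.5, 218.8]))]
dark [([95, 17, 5, 18, 52], array([247., 184.])), ([116, 19, 13, 14, 69], array([271.8, 186.6])), ([54, 32, 44, 43, 1449], array([225.1, 213.2])), ([112, 42, 6, 7, 34], array([264.4, 204.7])), ([58, 72, 45, 18, 310], array([232.5, 244.1]))]
peg [264.7 204.3] [ 0.5302 -0.0312  0.213 ]
clamp [170.5 223. ] [0.5193 0.1995 0.197 ]
pivot [192.8 227. ] [0.5066 0.1507 0.17  ]
redin [227.  237.9] [0.4691 0.0704 0.163 ]
redout [227.7 244.1] [0.4538 0.0708 0.162 ]
idxin [241.1 222.8] [0.4983 0.0309 0.184 ]
idxout [244.7 226.2] [0.4919 0.0232 0.163 ]
ringL [196.6 214.5] [0.5381 0.1389 0.162 ]
ringR [255.3 214.5] [ 0.5177 -0.0072  0.162 ]
ringT [226.  185.1] [0.6034 0.0564 0.162 ]
ringB [226.  244.5] [0.4534 0.0751 0.162 ]
peg top [ 0.5313 -0.032   0.2109] 0.0019
clamp top [0.5196 0.2    0.1946] 0.0003
redin [0.4674 0.0717 0.1617] 0.0044
pivot [0.5067 0.1513 0.1672] 0.0009
[[-0.902  0.431 -0.001]
 [ 0.431  0.902 -0.002]
 [-0.    -0.002 -1.   ]]
```

Candidates in the top view:
- **Clamp peg:** the orange knob at (170,223). The red bottle at (92,170) is not it, because it is red and has no bar to a hub.
- **Collar peg:** the black knob on the steel bar at (265,204). The black-lidded jar at (272,187) is not it, because it has no bar and is lower.
- **Jars:** the red lid is at (276,219). The blue look-alike at (304,236) is to be left alone.
- **Lines:** red line at (227,238), white index at (243,225).

The crop confirms these choices. The ring centre comes out at (0.528, 0.066), the collar peg at 98 mm radius, and the clamp peg 50 mm from its pivot, all consistent with the sizes given.

The collar has to turn clockwise by about 52°. I'll shut the fingers and approach the clamp peg first.

```bash
cat >> h.py <<'E'
def yaw(Rm): return np.degrees(np.arctan2(Rm[1,0],Rm[0,0]))
def totool(dw,yw):
    """world shift (m) -> tool-axis mm for a tool pointing down with tool-x at yaw yw deg"""
    c,s=np.cos(np.radians(yw)),np.sin(np.radians(yw))
    return np.round(np.array([c*dw[0]+s*dw[1], s*dw[0]-c*dw[1], -dw[2]])*1000,1)
def stat():
    s=observe(); Rm=R.from_quat(s["orientation"]).as_matrix()
    print("t",round(s["clock"],2),"tcp",s["tool_pos"].round(4),"yaw",yaw(Rm).round(2),"tilt",Rm[:,2].round(3),"F",s["wrist_force"].round(1),"j",s["joint_positions"].round(2),"w",round(s["gripper_width"],4)); return s,yaw(Rm)
E
python3 -m creep '[[[0,0,0],-5],[[0,0,0],-5.5],[[0,0,0],0]]' 1 40; python3 - <<'E'
from h import *
s,y=stat(); print(totool(np.array([.553,.190,.230])-s["tool_pos"],y))
E
```

```text
clock: 0.48
tool_pos: [0.2154, 0.4509, 0.2309]
orientation: [0.131, 0.991, -0.001, -0.0]
wrist_force: [-0.1, 0.2, 0.3]
gripper_width: 0.0324
t 0.47 tcp [0.2154 0.4509 0.2309] yaw 164.9 tilt [-0.    -0.001 -1.   ] F [-0.1  0.2  0.3] j [1.13 0.24 0.   1.34 0.   1.39] w 0.0324
[-393.9 -163.9    0.9]
```

```bash
python3 -m creep '[[[-20,-8,0],0],[[-35,-15,0],0],[[-35,-15,0],0],[[-35,-15,0],0],[[-35,-15,0],0],[[-35,-15,0],0],[[-35,-15,0],0],[[-35,-15,0],0],[[-35,-15,0],0],[[-35,-15,0],0],[[-35,-15,0],0],[[-24,-6,0],0],[[0,0,0],0],[[0,0,0],0]]'; python3 - <<'E'
from h import *
s,y=stat(); print(totool(np.array([.553,.190,.180])-s["tool_pos"],y))
im=snapshot("top"); cv2.imwrite("pics/top1.png",cv2.resize(im[140:270,140:330,::-1],None,fx=4,fy=4,interpolation=cv2.INTER_CUBIC))
im=snapshot("scene"); cv2.imwrite("pics/scene1.png",cv2.resize(im[40:240,130:330,::-1],None,fx=3,fy=3,interpolation=cv2.INTER_CUBIC))
E
```

```text
clock: 2.22
tool_pos: [0.5528, 0.1907, 0.2309]
orientation: [0.131, 0.991, -0.0, -0.001]
wrist_force: [-0.9, 0.1, -0.0]
gripper_width: -0.0001
t 2.23 tcp [0.5528 0.1907 0.2309] yaw 164.93 tilt [-0.001 -0.    -1.   ] F [-0.9  0.1 -0. ] j [0.33 0.41 0.25 1.41 0.   0.6 ] w -0.0001
[-0.4 -0.6 50.9]
```

View pics/top1.png

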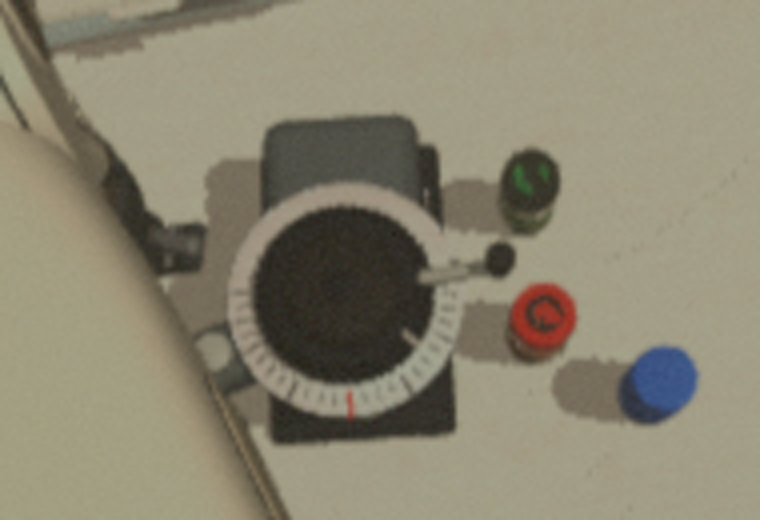

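View pics/scene1.png

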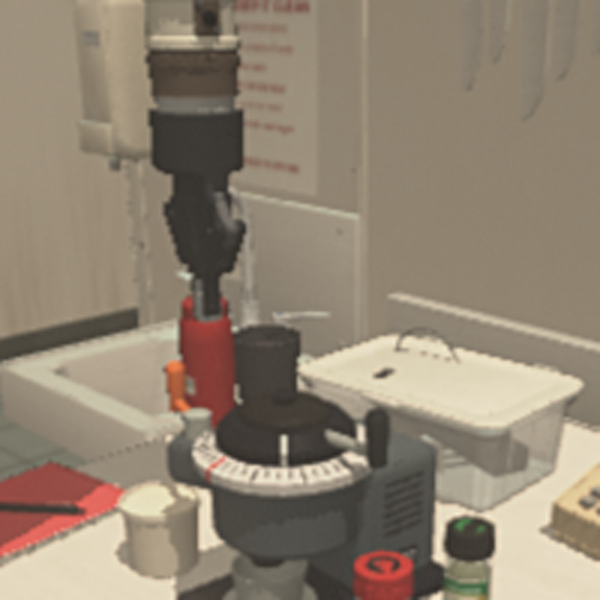

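The top view shows the shut fingers at about (185,240) in the enlarged crop, behind the clamp and clear of the ring. The scene view shows the peg at (175,375) untouched, in front of the fingertips. Next I lower the tool and touch the peg.

```bash
python3 -m creep '[[[0,0,10],0],[[0,0,15],0],[[0,0,15],0],[[0,0,9],0],[[0,0,2],0],[[4,0,0],0],[[5,0,0],0],[[4,0,0],0],[[2,0,0],0],[[0,0,0],0]]'; python3 -c "
from h import *
stat()"
```

```text
clock: 3.58
tool_pos: [0.5398, 0.1945, 0.1808]
orientation: [0.131, 0.991, 0.0, 0.001]
wrist_force: [2.8, -1.0, 0.3]
gripper_width: 0.0
t 3.58 tcp [0.5398 0.1945 0.1808] yaw 164.95 tilt [ 0.002  0.    -1.   ] F [ 2.8 -1.   0.3] j [ 0.35  0.41  0.11  1.27 -0.    0.61] w 0.0
```

Contact is at 3 N, with the tool about 20 mm behind the peg as expected. Now I swing the lever.

```bash
python3 -m creep '[[[3,1,0],-3],[[5.5,1.8,0],-6],[[5.5,1.8,0],-6],[[5.5,1.8,0],-6],[[5.5,1.8,0],-6],[[5.5,1.8,0],-6],[[5.5,1.8,0],-6],[[0,0,0],0]]'; python3 -c "
from h import *
stat()
im=snapshot('scene'); cv2.imwrite('pics/scene2.png',cv2.resize(im[40:240,130:330,::-1],None,fx=3,fy=3,interpolation=cv2.INTER_CUBIC))
"
```

```text
clock: 4.58
tool_pos: [0.5037, 0.2056, 0.1808]
orientation: [-0.207, 0.978, 0.0, 0.001]
wrist_force: [1.6, 0.9, 1.3]
gripper_width: -0.0
t 4.58 tcp [0.5037 0.2056 0.1808] yaw -156.09 tilt [ 0.001  0.001 -1.   ] F [1.6 0.9 1.3] j [ 0.39  0.35  0.03  1.24  0.   -0.03] w -0.0
```

View pics/scene2.png

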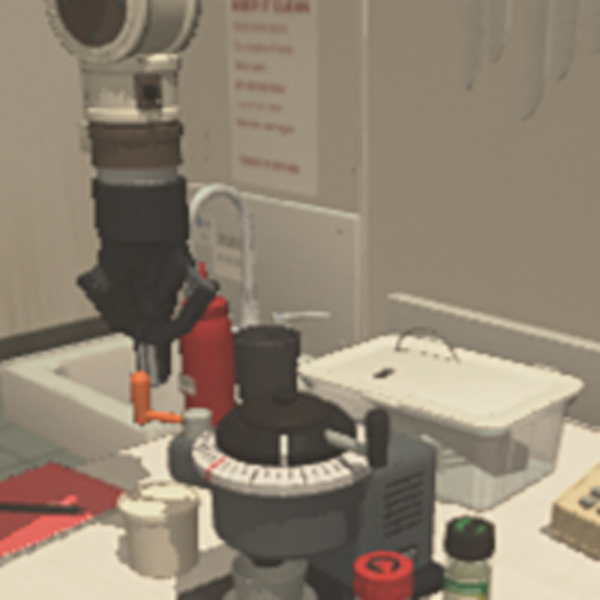

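The lever is swinging: the peg is now at crop (140,390), with the fingers behind it. I continue to the open stop.

```bash
python3 -m creep '[[[5.5,1.8,0],-6],[[5.5,1.8,0],-6],[[5.5,1.8,0],-6],[[5.5,1.8,0],-6],[[3.6,1.1,0],-4],[[1.8,0.5,0],-2],[[1.8,0.5,0],-2],[[0,0,0],0]]'; python3 -c "
from h import *
stat()
im=snapshot('scene'); cv2.imwrite('pics/scene3.png',cv2.resize(im[40:240,130:330,::-1],None,fx=3,fy=3,interpolation=cv2.INTER_CUBIC))
"
```

```text
clock: 5.62
tool_pos: [0.4799, 0.1999, 0.1813]
orientation: [-0.469, 0.883, 0.002, 0.007]
wrist_force: [12.6, 12.6, -8.4]
gripper_width: -0.0
t 5.62 tcp [0.4799 0.1999 0.1813] yaw -124.03 tilt [ 0.009  0.01  -1.   ] F [12.6 12.6 -8.4] j [ 0.39  0.3  -0.05  1.21  0.01 -0.59] w -0.0
```

View pics/scene3.png

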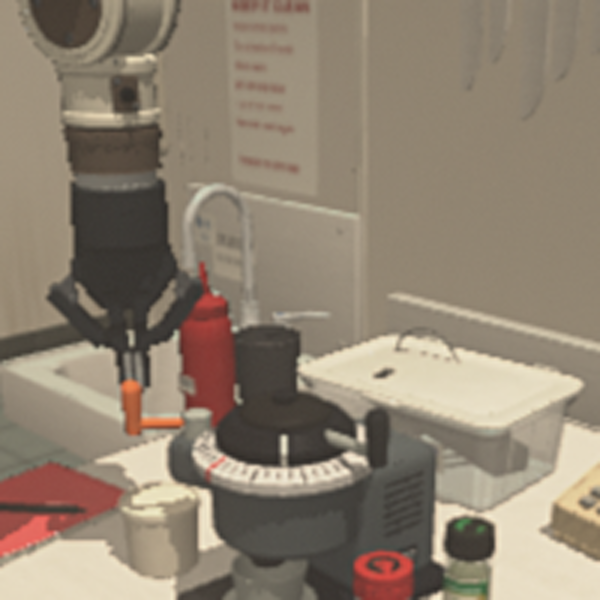

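The force jumped to 18 N, so this looks like the stop. I'll back off, rise, and check from the top.

```bash
python3 -m creep '[[[-5,0,0],0],[[-12,0,0],0],[[-5,0,-15],0],[[0,0,-35],0],[[0,0,-10],0],[[-50,0,0],0],[[-50,0,0],0],[[-20,0,0],0],[[0,0,0],0]]'; python3 - <<'E'
from h import *
stat()
im=snapshot('top'); cv2.imwrite('pics/top4full.png',im[:,:,::-1]); cv2.imwrite('pics/top4.png',cv2.resize(im[140:270,140:330,::-1],None,fx=4,fy=4,interpolation=cv2.INTER_CUBIC))
E
```

```text
clock: 6.8
tool_pos: [0.5542, 0.3135, 0.2381]
orientation: [-0.47, 0.883, -0.0, -0.002]
wrist_force: [-1.2, -1.1, -0.0]
gripper_width: 0.0005
t 6.8 tcp [0.5542 0.3135 0.2381] yaw -123.99 tilt [-0.003 -0.002 -1.   ] F [-1.2 -1.1 -0. ] j [ 0.51  0.53  0.44  1.49  0.   -0.46] w 0.0005
```

View pics/top4.png

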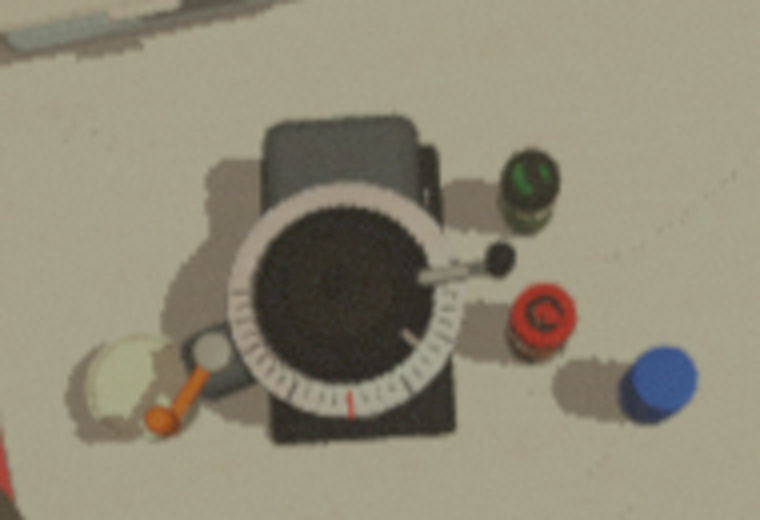

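```bash
cat > ang.py <<'E'
from h import *
def ringfit(im):
    """centre of the light ring: outer contour points -> rays onto z=.162"""
    hsv=cv2.cvtColor(im,cv2.COLOR_RGB2HSV).astype(int)
    return hsv
AX=np.array([.528,.066])
def lines(im,ax=AX,n="top"):
    hsv=cv2.cvtColor(im,cv2.COLOR_RGB2HSV).astype(int); H,S,V=hsv[...,0],hsv[...,1],hsv[...,2]
    out={}
    vs,us=np.mgrid[0:im.shape[0],0:im.shape[1]]
    u0,v0=px(n,[*ax,.163]).astype(int); B=45
    sl=(slice(v0-B,v0+B),slice(u0-B,u0+B))
    U,Vv=us[sl].ravel(),vs[sl].ravel()
    P=np.array([onz(n,u,v,.163) for u,v in zip(U,Vv)])[:,:2]-ax
    r=np.hypot(*P.T); a=np.degrees(np.arctan2(P[:,1],P[:,0]))%360
    h,s,v=H[sl].ravel(),S[sl].ravel(),V[sl].ravel()
    red=((h<9)|(h>170))&(s>75)&(r>.055)&(r<.077)
    if red.sum():
        w=(s[red]-60.); out["red"]=((a[red]*w).sum()/w.sum(),int(red.sum()),(r[red]*w).sum()/w.sum())
    return out,(r,a,h,s,v,U,Vv)
E
python3 - <<'E'
from ang import *
im=cv2.imread("pics/top4full.png")[:,:,::-1]
f=lambda x,y:(140+x/4-.4,140+y/4-.4)
pk=onz("top",*f(161,419),.197); pv=onz("top",*f(212,351),.170); p0=onz("top",170.5,223,.197)
print(pk,pv)
for q in(p0,pk): d=q-pv; print(np.hypot(d[0],d[1]),np.degrees(np.arctan2(d[1],d[0])))
o,(r,a,h,s,v,U,Vv)=lines(im); print(o)
# ring ellipse: light low-sat pixels with radius 0.05..0.085 -> outer contour
m=np.zeros(im.shape[:2],np.uint8)
g=cv2.cvtColor(im,cv2.COLOR_RGB2GRAY)
# dark collar contour -> ellipse
d=((g<60)*255).astype(np.uint8); d[:180]=0; d[242:]=0; d[:,:198]=0; d[:,250:]=0
c=max(cv2.findContours(d,cv2.RETR_EXTERNAL,cv2.CHAIN_APPROX_NONE)[0],key=cv2.contourArea)
e=cv2.fitEllipse(cv2.convexHull(c)); print(e, onz("top",*e[0],.163),onz("top",*e[0],.184))
# bright line pixels inside the collar
k=(r<.060)&(r>.035)&(v>90)&(a>190)&(a<260)
for i in np.where(k)[0]: print(U[i],Vv[i],v[i],round(r[i],4),round(a[i],1))
E
```

```text
[0.46508912 0.182041   0.197     ] [0.505875   0.15123011 0.17      ]
0.049981225237233966 74.39419515051803
0.0511155439921632 142.9314949395091Traceback (most recent call last):
  File "<stdin>", line 7, in <module>
  File "ang.py", line 14, in lines
    P=np.array([onz(n,u,v,.163) for u,v in zip(U,Vv)])[:,:2]-ax
                ~~~^^^^^^^^^^^^
  File "h.py", line 11, in onz
    o,d=ray(n,u,v); return o+d*(z-o[2])/d[2]
        ~~~^^^^^^^
  File "h.py", line 9, in ray
    K,o,M=cam(n); d=M@np.linalg.inv(K)@np.array([u,v,1.]); return o,d
          ~~~^^^
  File "h.py", line 5, in cam
    c=camera_info(n); r=np.array(c["rotation"])
ValueError: time passes only in moves, steps and waits
```

The lever has swung 74.4°→142.9°, which is 68.5° against the 68.75° travel, so it is at the open stop. I'll cache the calibration, since too many calibration calls are refused.

```bash
python3 - <<'E'
s=open('h.py').read()
s=s.replace("def cam(n):\n","import functools\n@functools.lru_cache(None)\ndef cam(n):\n")
open('h.py','w').write(s)
E
python3 - <<'E'
from ang import *
im=np.ascontiguousarray(cv2.imread("pics/top4full.png")[:,:,::-1])
o,(r,a,h,s,v,U,Vv)=lines(im); print(o)
g=cv2.cvtColor(im,cv2.COLOR_RGB2GRAY)
d=((g<60)*255).astype(np.uint8); d[:180]=0; d[242:]=0; d[:,:198]=0; d[:,250:]=0
c=max(cv2.findContours(d,cv2.RETR_EXTERNAL,cv2.CHAIN_APPROX_NONE)[0],key=cv2.contourArea)
e=cv2.fitEllipse(cv2.convexHull(c)); print(e, onz("top",*e[0],.163),onz("top",*e[0],.184))
k=(r<.062)&(r>.035)&(v>80)&(a>190)&(a<260)
for i in np.where(k)[0]: print(U[i],Vv[i],v[i],round(r[i],4),round(a[i],1),end=" | ")
E
```

```text
{'red': (np.float64(175.40844802374866), 8, np.float64(0.06774378635334258))}
((225.427001953125, 213.26380920410156), (42.79368591308594, 44.0005989074707), 66.69628143310547) [0.53102899 0.06675345 0.163     ] [0.52705524 0.06583371 0.184     ]
248 216 107 0.0557 257.8 | 249 216 155 0.0582 258.0 | 250 216 151 0.0607 258.2 | 248 217 118 0.0559 255.2 | 249 217 154 0.0584 255.5 | 250 217 144 0.0609 255.8 | 248 218 118 0.0563 252.7 | 249 218 157 0.0587 253.1 | 250 218 162 0.0612 253.4 | 248 219 139 0.0567 250.2 | 249 219 152 0.0592 250.7 | 250 219 145 0.0616 251.1 | 247 220 104 0.0549 247.0 | 248 220 154 0.0573 247.7 | 249 220 153 0.0597 248.3 | 247 221 120 0.0556 244.5 | 248 221 159 0.058 245.3 | 249 221 160 0.0604 246.0 | 241 222 95 0.0427 235.2 | 246 222 87 0.0541 241.2 | 247 222 137 0.0564 242.1 | 248 222 155 0.0588 242.9 | 249 222 156 0.0612 243.7 | 240 223 85 0.0417 230.6 | 241 223 123 0.0439 232.3 | 242 223 106 0.0461 233.8 | 246 223 115 0.055 238.7 | 247 223 155 0.0574 239.7 | 248 223 152 0.0597 240.6 | 249 223 142 0.062 241.5 | 241 224 109 0.0452 229.5 | 242 224 127 0.0473 231
[... 1399 characters left out ...]
| 239 233 162 0.0574 207.4 | 240 233 151 0.0589 209.4 | 241 233 161 0.0604 211.3 | 233 234 84 0.0526 192.5 | 234 234 120 0.0536 195.0 | 235 234 130 0.0546 197.4 | 236 234 156 0.0557 199.7 | 237 234 153 0.0569 201.9 | 238 234 162 0.0581 204.0 | 239 234 160 0.0595 206.1 | 240 234 129 0.0609 208.0 | 233 235 137 0.055 191.6 | 234 235 155 0.0559 194.0 | 235 235 162 0.0568 196.3 | 236 235 162 0.0579 198.6 | 237 235 156 0.059 200.7 | 238 235 158 0.0603 202.8 | 239 235 163 0.0616 204.8 | 233 236 160 0.0573 190.8 | 234 236 153 0.0582 193.1 | 235 236 162 0.0591 195.4 | 236 236 163 0.0601 197.5 | 237 236 146 0.0612 199.6 | 233 237 162 0.0597 190.1 | 234 237 149 0.0605 192.3 | 235 237 160 0.0614 194.5 |
```

Red line is at 175.4° about the axis, index at about 227–228.5°, and the peg at 271.3°. The collar needs about 51–52° clockwise. I turn the tool to face the push direction and go behind the collar peg, passing high over the lid.

```bash
python3 -m creep '[[[0,0,-6],9],[[0,0,-6],9.2],[[0,0,0],9.2],[[0,0,0],9.2],[[0,0,0],9.2],[[0,0,0],9.2],[[0,0,0],0],[[-5,-20,0],0],[[-5,-38,0],0],[[0,-38,0],0],[[0,-38,0],0],[[0,-38,0],0],[[0,-38,0],0],[[0,-38,0],0],[[0,-38,0],0],[[0,-38,0],0],[[0,-20,0],0],[[0,0,0],0],[[0,0,0],0]]'; python3 - <<'E'
from h import *
s,y=stat(); print(totool(np.array([.565,-.030,.190])-s["tool_pos"],y))
E
```

```text
clock: 9.22
tool_pos: [0.5701, -0.0306, 0.2523]
orientation: [-0.009, 1.0, 0.0, -0.0]
wrist_force: [-0.1, -0.9, 0.0]
gripper_width: -0.0004
t 9.22 tcp [ 0.5701 -0.0306  0.2523] yaw -178.99 tilt [-0.     0.001 -1.   ] F [-0.1 -0.9  0. ] j [-0.05  0.38  0.25  1.44  0.   -0.07] w -0.0004
[ 5.1  0.6 62.3]
```

Now I lower the tool and approach to contact, with the peg about 40 mm ahead and contact expected after 20 mm.

```bash
python3 -m creep '[[[0,0,12],0],[[0,0,18],0],[[0,0,18],0],[[0,0,11],0],[[0,0,3],0],[[5,0,0],0],[[6,0,0],0],[[5,0,0],0],[[3,0,0],0],[[0,0,0],0]]'; python3 - <<'E'
from h import *
stat()
im=snapshot("scene"); cv2.imwrite("pics/scene5.png",cv2.resize(im[100:240,160:320,::-1],None,fx=4,fy=4,interpolation=cv2.INTER_CUBIC))
E
```

```text
clock: 10.48
tool_pos: [0.5516, -0.0317, 0.1909]
orientation: [-0.008, 1.0, -0.0, 0.001]
wrist_force: [1.0, -0.2, 1.8]
gripper_width: -0.0
t 10.47 tcp [ 0.5516 -0.0317  0.1909] yaw -179.06 tilt [ 0.002 -0.    -1.   ] F [ 1.  -0.2  1.8] j [-0.06  0.36  0.07  1.27 -0.   -0.07] w -0.0
```

View pics/scene5.png

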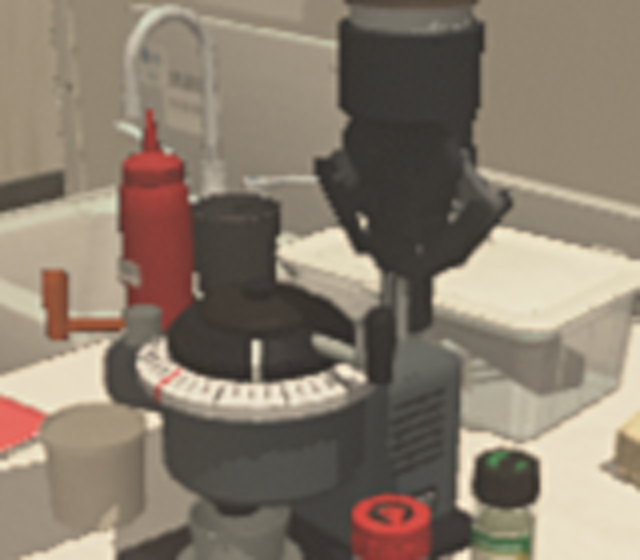

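The fingers stand right behind the collar peg at crop (380,340), and the jars are clear below. I push it round about 44° and look.

```bash
python3 -m creep '[[[4,-0.5,0],2],[[6.9,-1.2,0],4],[[6.9,-1.2,0],4],[[6.9,-1.2,0],4],[[6.9,-1.2,0],4],[[6.9,-1.2,0],4],[[6.9,-1.2,0],4],[[6.9,-1.2,0],4],[[6.9,-1.2,0],4],[[6.9,-1.2,0],4],[[6.9,-1.2,0],4],[[0,0,0],0],[[0,0,0],0]]'; python3 - <<'E'
from h import *
stat()
im=snapshot("scene"); cv2.imwrite("pics/scene6.png",cv2.resize(im[140:230,180:290,::-1],None,fx=6,fy=6,interpolation=cv2.INTER_CUBIC))
im=snapshot("top"); cv2.imwrite("pics/top6.png",cv2.resize(im[160:260,160:290,::-1],None,fx=5.5,fy=5.5,interpolation=cv2.INTER_CUBIC))
E
```

```text
clock: 12.15
tool_pos: [0.4789, -0.0211, 0.19]
orientation: [0.35, 0.937, -0.0, -0.001]
wrist_force: [1.1, -0.5, -0.2]
gripper_width: -0.0006
t 12.15 tcp [ 0.4789 -0.0211  0.19  ] yaw 138.99 tilt [-0.002  0.    -1.   ] F [ 1.1 -0.5 -0.2] j [-0.04  0.22 -0.13  1.22 -0.    0.67] w -0.0006
```

View pics/scene6.png

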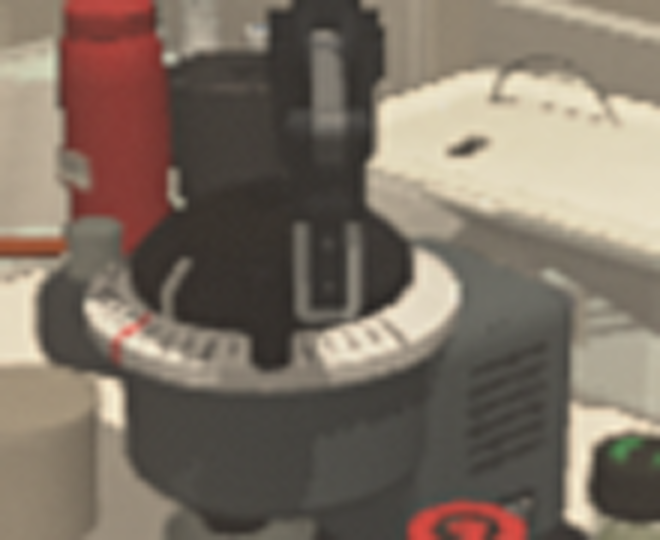

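View pics/top6.png

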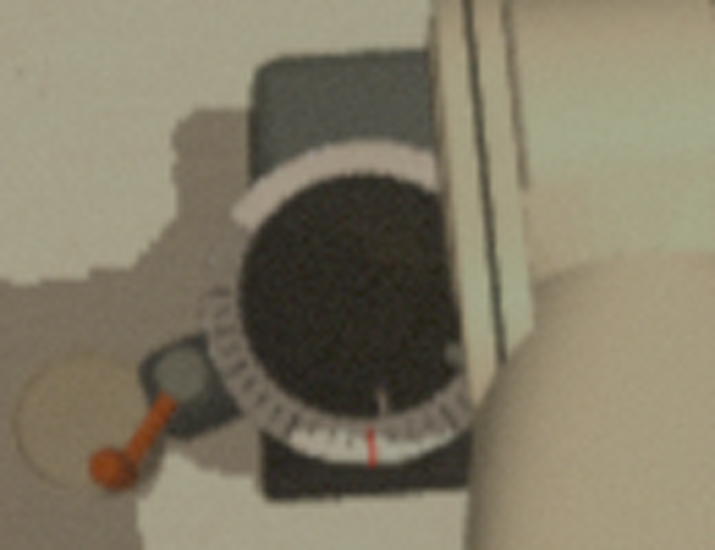

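```bash
python3 - <<'E'
from ang import *
f=lambda x,y:(160+x/5.5-.4,160+y/5.5-.4); g=lambda x,y:(180+x/6-.4,140+y/6-.4)
def pr(k,n,p,z):
    q=onz(n,*p,z)[:2]-AX; print(k,(np.hypot(*q)*1e3).round(1),(np.degrees(np.arctan2(q[1],q[0]))%360).round(1))
pr("top red in","top",f(371,430),.163); pr("top red out","top",f(373,464),.162)
pr("top idx out","top",f(386,415),.163); pr("top idx in","top",f(381,388),.184)
pr("sc red in","scene",g(147,317),.163); pr("sc red out","scene",g(119,350),.162)
pr("sc idx out","scene",g(168,310),.163); pr("sc idx upper","scene",g(186,261),.184)
s,y=stat()
q=s["tool_pos"][:2]+.02*np.array([np.cos(np.radians(y)),np.sin(np.radians(y))])-AX
print("peg from finger",np.hypot(*q),np.degrees(np.arctan2(q[1],q[0]))%360)
E
```

```text
top red in 58.8 175.7
top red out 74.0 175.8
top idx out 53.0 183.4
top idx in 43.6 184.4
sc red in 59.1 175.1
sc red out 84.6 186.7
sc idx out 49.1 174.6
sc idx upper 44.2 182.5
t 12.25 tcp [ 0.4789 -0.0211  0.1899] yaw 138.97 tilt [-0.002  0.    -1.   ] F [ 0.4 -0.4 -0.1] j [-0.04  0.22 -0.13  1.22  0.    0.67] w 0.0
peg from finger 0.09796041955216293 229.0567999779085
```

Top view: red line at 175.7°, index at 183.4–184.4°, and 184.1° when taken from the finger and peg. So about 8.2° remains. The scene view places the index outer end less well, because it sits above the plane there. I push 6° more.

```bash
python3 -m creep '[[[3.4,-0.6,0],2],[[3.4,-0.6,0],2],[[3.4,-0.6,0],2],[[0,0,0],0],[[0,0,0],0]]'; python3 - <<'E'
from ang import *
s,y=stat()
q=s["tool_pos"][:2]+.02*np.array([np.cos(np.radians(y)),np.sin(np.radians(y))])-AX
print("peg from finger",np.hypot(*q),np.degrees(np.arctan2(q[1],q[0]))%360-45)
im=snapshot("scene"); cv2.imwrite("pics/scene7.png",cv2.resize(im[170:210,185:235,::-1],None,fx=12,fy=12,interpolation=cv2.INTER_CUBIC))
im=snapshot("top"); cv2.imwrite("pics/top7.png",cv2.resize(im[210:250,205:255,::-1],None,fx=12,fy=12,interpolation=cv2.INTER_CUBIC))
E
```

```text
clock: 12.88
tool_pos: [0.4706, -0.0158, 0.19]
orientation: [0.399, 0.917, -0.0, -0.0]
wrist_force: [0.7, -2.0, -0.9]
gripper_width: -0.0001
t 12.88 tcp [ 0.4706 -0.0158  0.19  ] yaw 132.97 tilt [-0.001 -0.001 -1.   ] F [ 0.7 -2.  -0.9] j [-0.03  0.21 -0.15  1.22 -0.    0.79] w -0.0001
peg from finger 0.09770753796831 178.40515306034987
```

View pics/scene7.png

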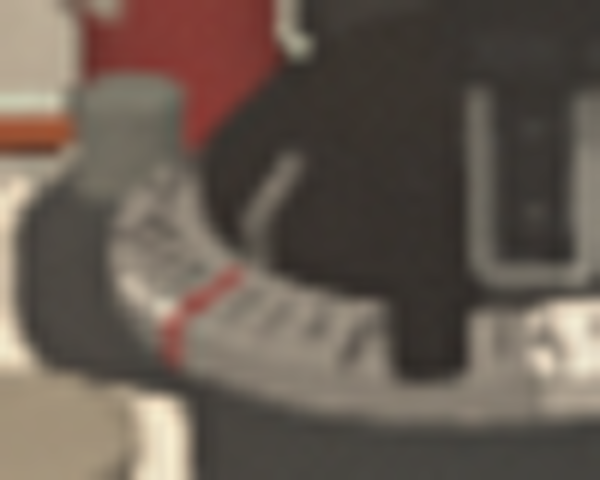

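View pics/top7.png

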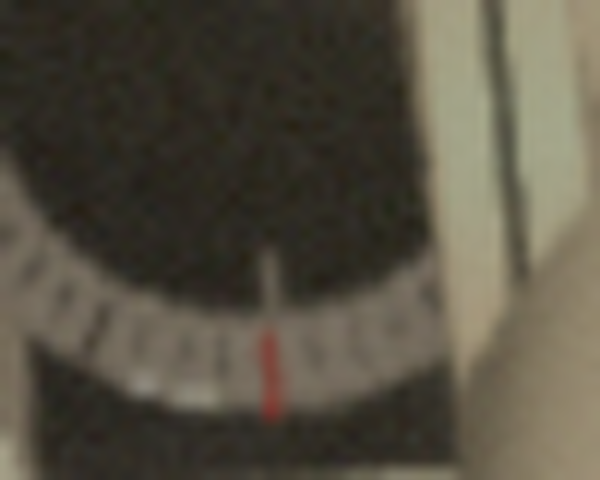

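Top crop: the index runs (268,250)→(274,305) and the red line starts at (267,335), so about 2–2.7° remains. I push in finer steps.

```bash
python3 -m creep '[[[1.5,-0.2,0],0.9],[[1.5,-0.2,0],0.9],[[0,0,0],0],[[0,0,0],0]]'; python3 - <<'E'
from ang import *
s,y=stat()
q=s["tool_pos"][:2]+.02*np.array([np.cos(np.radians(y)),np.sin(np.radians(y))])-AX
print("peg from finger",np.hypot(*q),np.degrees(np.arctan2(q[1],q[0]))%360-45)
im=snapshot("scene"); cv2.imwrite("pics/scene8.png",cv2.resize(im[170:210,185:235,::-1],None,fx=12,fy=12,interpolation=cv2.INTER_CUBIC))
im=snapshot("top"); cv2.imwrite("pics/top8f.png",im[:,:,::-1]);cv2.imwrite("pics/top8.png",cv2.resize(im[210:250,205:255,::-1],None,fx=12,fy=12,interpolation=cv2.INTER_CUBIC))
E
cat > rows.py <<'E'
import sys
from ang import *
def sub(path):
    im=cv2.imread(path).astype(float); b,g,r=im[...,0],im[...,1],im[...,2]
    def pr(k,u,v,z):
        q=onz("top",u,v,z)[:2]-AX; print(k,v,round(u,2),"r",(np.hypot(*q)*1e3).round(1),"ang",(np.degrees(np.arctan2(q[1],q[0]))%360).round(2))
    us=np.arange(221,235)
    for v in range(230,246):
        br=g[v,us]-np.minimum(g[v,us].min()+12,np.median(g[v,us])); 
        if v<=235:
            w=np.clip(g[v,us]-np.median(g[v,us])-6,0,None); z=.184 if v<233 else .175; k="idx"
        elif v>=237:
            d=r[v,us]-g[v,us]; w=np.clip(d-np.median(d)-12,0,None); z=.162; k="red"
        else: continue
        if w.sum()>8: pr(k,(us*w).sum()/w.sum(),v,z)
sub(sys.argv[1])
E
python3 rows.py pics/top8f.png
```

```text
clock: 13.48
tool_pos: [0.4684, -0.0133, 0.1904]
orientation: [0.413, 0.911, 0.0, -0.0]
wrist_force: [0.6, -1.7, -1.3]
gripper_width: 0.0
t 13.47 tcp [ 0.4684 -0.0133  0.1904] yaw 131.17 tilt [-0.  0. -1.] F [ 0.6 -1.7 -1.3] j [-0.03  0.2  -0.15  1.22  0.    0.82] w 0.0
peg from finger 0.09708040683563508 176.44196020132156
idx 230 226.1 r 42.3 ang 175.49
idx 231 226.15 r 44.8 ang 175.51
idx 232 226.28 r 47.2 ang 175.75
idx 233 226.79 r 48.5 ang 176.47
idx 234 229.99 r 52.2 ang 184.91
idx 235 231.8 r 55.7 ang 188.84
red 238 226.82 r 59.2 ang 175.09
red 239 226.87 r 61.7 ang 175.12
red 240 227.12 r 64.2 ang 175.57
red 241 227.26 r 66.7 ang 175.78
red 242 227.24 r 69.1 ang 175.63
red 243 227.26 r 71.6 ang 175.58
red 244 227.21 r 74.1 ang 175.4
```

View pics/scene8.png

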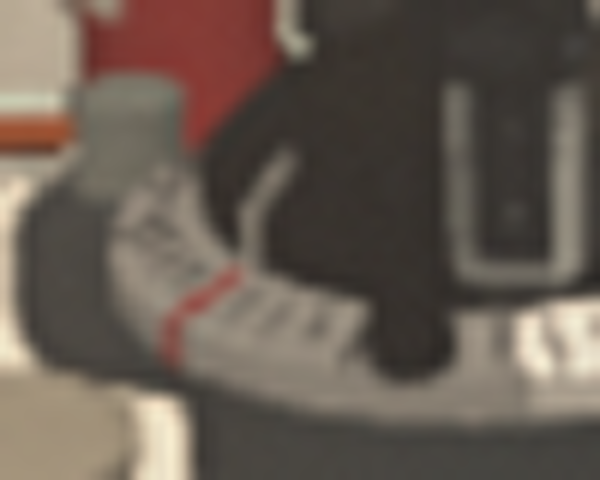

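View pics/top8.png

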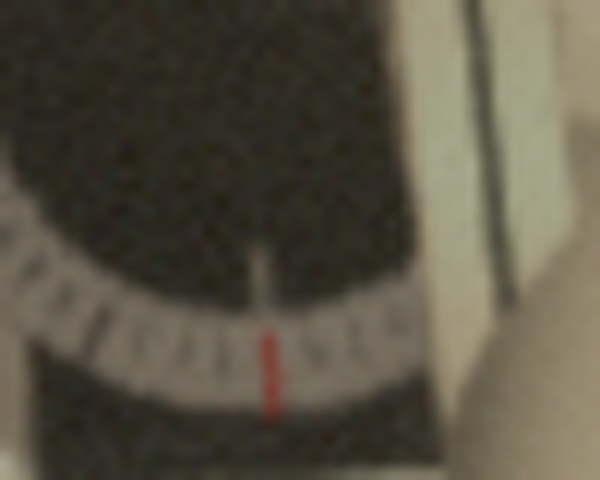

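```bash
python3 - <<'E'
from ang import *
for t in (173,174,175,175.5,176,177,178,180):
    d=np.array([np.cos(np.radians(t)),np.sin(np.radians(t))])
    e=lambda r,z:((px("scene",[*(AX+d*r),z])-[185,170]+.46)*12).round(0).tolist()
    T=lambda r,z:((px("top",[*(AX+d*r),z])-[205,210]+.46)*12).round(0).tolist()
    print(t,"scene in58",e(.058,.163),"out75",e(.075,.162),"coltop56",e(.056,.184),"coltop44",e(.044,.184),"| top",T(.058,.163),T(.075,.162),T(.056,.163),T(.056,.184),T(.044,.184))
E
```

```text
173 scene in58 [234.0, 270.0] out75 [157.0, 297.0] coltop56 [237.0, 166.0] coltop44 [291.0, 152.0] | top [257.0, 335.0] [257.0, 419.0] [257.0, 326.0] [250.0, 313.0] [250.0, 254.0]
174 scene in58 [236.0, 271.0] out75 [161.0, 299.0] coltop56 [240.0, 168.0] coltop44 [293.0, 153.0] | top [261.0, 335.0] [263.0, 418.0] [261.0, 326.0] [255.0, 313.0] [253.0, 254.0]
175 scene in58 [239.0, 273.0] out75 [164.0, 301.0] coltop56 [243.0, 169.0] coltop44 [295.0, 154.0] | top [266.0, 335.0] [270.0, 418.0] [266.0, 325.0] [259.0, 313.0] [257.0, 254.0]
175.5 scene in58 [241.0, 274.0] out75 [166.0, 302.0] coltop56 [244.0, 170.0] coltop44 [296.0, 155.0] | top [269.0, 335.0] [273.0, 418.0] [268.0, 325.0] [262.0, 313.0] [259.0, 254.0]
176 scene in58 [242.0, 275.0] out75 [168.0, 303.0] coltop56 [246.0, 171.0] coltop44 [297.0, 155.0] | top [271.0, 335.0] [276.0, 418.0] [271.0, 325.0] [264.0, 313.0] [261.0, 254.0]
177 scene in58 [245.0, 276.0] out75 [172.0, 305.0] coltop56 [249.0, 172.0] coltop44 [300.0, 156.0] | top [276.0, 334.0] [282.0, 417.0] [275.0, 325.0] [269.0, 312.0] [265.0, 253.0]
178 scene in58 [248.0, 278.0] out75 [176.0, 307.0] coltop56 [252.0, 174.0] coltop44 [302.0, 158.0] | top [281.0, 334.0] [289.0, 417.0] [280.0, 324.0] [274.0, 312.0] [269.0, 253.0]
180 scene in58 [255.0, 281.0] out75 [184.0, 311.0] coltop56 [258.0, 177.0] coltop44 [307.0, 160.0] | top [291.0, 333.0] [301.0, 415.0] [290.0, 323.0] [283.0, 311.0] [276.0, 252.0]
```

The two views disagree a little. Top view says about 0.5–0.7° remains, the finger position says 0.9°, and the scene crop (index foot at (252,270), red end at (238,269)) suggests up to 3°, though both are in shadow. I'll back off so nothing shades the collar and average several pictures.

```bash
python3 -m creep '[[[-4,0,0],0],[[-14,0,0],0],[[-12,0,0],0],[[0,0,-20],0],[[0,0,-25],0],[[-40,0,-10],0],[[-50,0,0],0],[[-50,0,0],0],[[-30,0,0],0],[[0,0,0],0]]'; python3 - <<'E'
from ang import *
stat()
for n,b in(("scene",(165,215,180,245)),("top",(180,255,190,270))):
    a=np.mean([snapshot(n).astype(float) for _ in range(6)],0)
    np.save(f"avg9_{n}.npy",a)
    im=np.clip(a*1.1,0,255).astype(np.uint8)[b[0]:b[1],b[2]:b[3],::-1]
    k=12 if n=="scene" else 8
    cv2.imwrite(f"pics/{n}9.png",cv2.resize(im,None,fx=k,fy=k,interpolation=cv2.INTER_CUBIC))
E
```

```text
clock: 14.82
tool_pos: [0.6011, -0.1666, 0.2437]
orientation: [0.415, 0.91, -0.0, -0.001]
wrist_force: [-0.4, 0.5, -0.6]
gripper_width: 0.0002
t 14.82 tcp [ 0.6011 -0.1666  0.2437] yaw 130.99 tilt [-0.001  0.    -1.   ] F [-0.4  0.5 -0.6] j [-0.27  0.49  0.41  1.48  0.    0.59] w 0.0002
```

View pics/scene9.png

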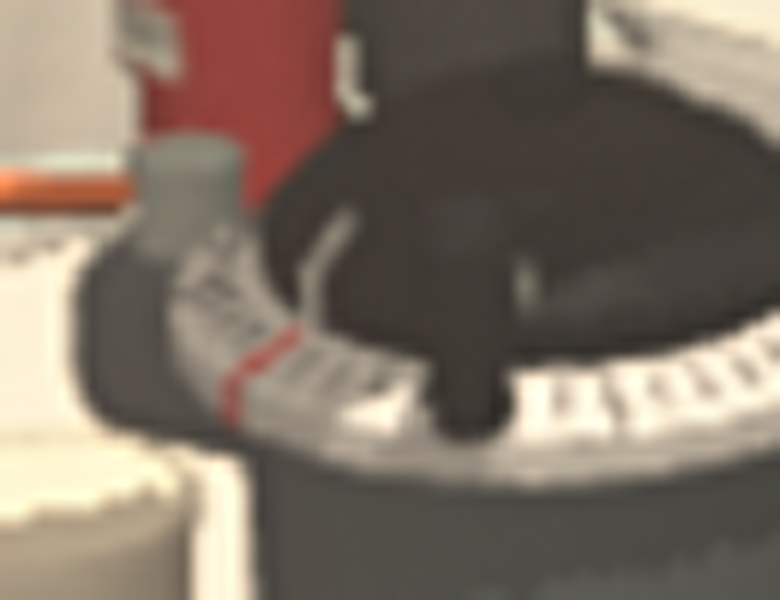

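View pics/top9.png

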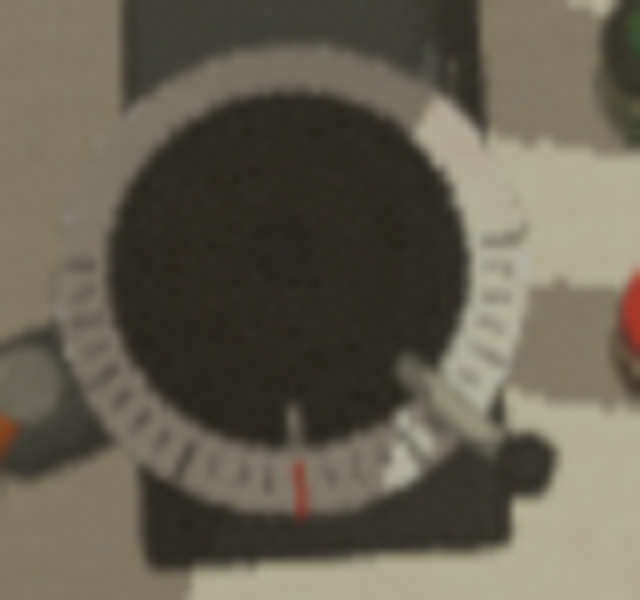

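```bash
cat > cyl.py <<'E'
from ang import *
from scipy.optimize import brentq
def cyl(n,u,v,r):
    o,d=ray(n,u,v); a=d[:2]@d[:2]; q=o[:2]-AX; b=q@d[:2]; c=q@q-r*r; D=b*b-a*c
    if D<0: return None
    s=(-b-np.sqrt(D))/a; p=o+s*d; w=p[:2]-AX; return (np.degrees(np.arctan2(w[1],w[0]))%360).round(2),(p[2]*1e3).round(1)
E
python3 - <<'E'
from cyl import *
g=lambda x,y:(180+x/12-.46,165+y/12-.46)
for k,p in dict(bend=(308,270),mid=(311,300),foot=(314,325)).items():
    for r in(.054,.056,.058): print(k,r,cyl("scene",*g(*p),r))
def pr(k,n,p,z):
    q=onz(n,*p,z)[:2]-AX; print(k,(np.hypot(*q)*1e3).round(1),(np.degrees(np.arctan2(q[1],q[0]))%360).round(2))
pr("sc red in","scene",g(297,332),.162); pr("sc red out","scene",g(236,380),.162)
pr("sc idx inner","scene",g(350,212),.184)
f=lambda x,y:(190+x/8-.44,180+y/8-.44)
pr("peg","top",f(525,462),.213); pr("idx in","top",f(292,403),.184);pr("idx out","top",f(296,443),.172)
a=np.load("avg9_top.npy"); cv2.imwrite("pics/avg9top.png",a[:,:,::-1].round().astype(np.uint8))
# ring-centre check: collar ellipse with averaged picture
gr=a.mean(2)
d=((gr<58)*255).astype(np.uint8); d[:185]=0; d[237:]=0; d[:,200:][:, 52:]=0; d[:,:200]=0
c=max(cv2.findContours(d,cv2.RETR_EXTERNAL,cv2.CHAIN_APPROX_NONE)[0],key=cv2.contourArea)
e=cv2.fitEllipse(cv2.convexHull(c)); print(e,onz("top",*e[0],.173))
E
python3 rows.py pics/avg9top.png
```

```text
bend 0.054 (np.float64(172.8), np.float64(174.4))
bend 0.056 (np.float64(176.14), np.float64(176.0))
bend 0.058 (np.float64(179.0), np.float64(177.4))
mid 0.054 (np.float64(173.38), np.float64(168.3))
mid 0.056 (np.float64(176.64), np.float64(169.9))
mid 0.058 (np.float64(179.45), np.float64(171.3))
foot 0.054 (np.float64(174.04), np.float64(163.3))
foot 0.056 (np.float64(177.23), np.float64(164.8))
foot 0.058 (np.float64(179.98), np.float64(166.3))
sc red in 56.9 172.36
sc red out 78.6 181.51
sc idx inner 44.1 172.97
peg 96.8 221.05
idx in 42.1 175.38
idx out 52.9 175.36
((225.4080810546875, 213.27685546875), (43.61496353149414, 44.23501968383789), 49.949832916259766) [0.5291106  0.06636611 0.173     ]
idx 230 226.22 r 42.3 ang 175.9
idx 231 226.15 r 44.8 ang 175.51
idx 232 226.26 r 47.2 ang 175.71
idx 233 227.11 r 48.6 ang 177.4
idx 234 230.06 r 52.2 ang 185.11
idx 235 231.77 r 55.7 ang 188.77
red 238 226.89 r 59.2 ang 175.25
red 239 226.88 r 61.7 ang 175.13
red 240 227.11 r 64.2 ang 175.55
red 241 227.3 r 66.7 ang 175.85
red 242 227.3 r 69.2 ang 175.76
red 243 227.29 r 71.6 ang 175.63
red 244 227.2 r 74.1 ang 175.37
```

In clear light from the top, the index is at 175.4–175.9° and the red line at 175.1–175.85° (mean 175.5°). The peg gives 176.05° and the finger pose gave 176.4°. The scene view is weak here because the foot is 2 mm further in and foreshortened, but it also says about +1.5°. All of them put the index slightly short, by about 0.3–0.9°, so I add a careful 0.6° nudge.

```bash
python3 -m creep '[[[30,0,0],0],[[50,0,0],0],[[50,0,0],0],[[40,0,0],0],[[0,0,10],0],[[0,0,25],0],[[0,0,20],0],[[6,0,0],0],[[12,0,0],0],[[0,0,0],0],[[0,0,0],0]]'; python3 - <<'E'
from h import *
s,y=stat(); print(totool(np.array([.4676,-.0127,.190])-s["tool_pos"],y))
E
```

```text
clock: 16.8
tool_pos: [0.477, -0.0224, 0.1912]
orientation: [0.413, 0.911, 0.0, 0.001]
wrist_force: [0.2, -0.0, 0.2]
gripper_width: 0.0001
t 16.8 tcp [ 0.477  -0.0224  0.1912] yaw 131.18 tilt [ 0.002 -0.    -1.   ] F [ 0.2 -0.   0.2] j [-0.05  0.22 -0.13  1.22 -0.    0.81] w 0.0001
[13.5 -0.6  1.2]
```

```bash
python3 -m creep '[[[6,-0.3,0],0],[[5,-0.3,0],0],[[1.5,0,0],0],[[0.5,0,0],0],[[0,0,0],0],[[0,0,0],0]]'; python3 - <<'E'
from h import *
s,y=stat(); print(totool(np.array([.4676,-.0127,.190])-s["tool_pos"],y))
E
```

```text
clock: 17.55
tool_pos: [0.4675, -0.0135, 0.1904]
orientation: [0.414, 0.91, -0.0, 0.0]
wrist_force: [0.9, -3.5, -0.2]
gripper_width: -0.0001
t 17.55 tcp [ 0.4675 -0.0135  0.1904] yaw 131.14 tilt [ 0. -0. -1.] F [ 0.9 -3.5 -0.2] j [-0.03  0.2  -0.16  1.21 -0.    0.82] w -0.0001
[0.5 0.6 0.4]
```

```bash
python3 -m creep '[[[0.6,0,0],0],[[0,0,0],0],[[0,0,0],0]]'; python3 - <<'E'
from h import *
s,y=stat(); print(totool(np.array([.4676,-.0127,.190])-s["tool_pos"],y))
E
python3 -m creep '[[[-4,0,0],0],[[-14,0,0],0],[[-12,0,0],0],[[0,0,-20],0],[[0,0,-25],0],[[-40,0,-10],0],[[-50,0,0],0],[[-50,0,0],0],[[-30,0,0],0],[[0,0,0],0]]'; python3 - <<'E'
from ang import *
stat()
for n,b in(("scene",(165,215,180,245)),("top",(180,255,190,270))):
    a=np.mean([snapshot(n).astype(float) for _ in range(6)],0)
    cv2.imwrite(f"pics/avg10{n}.png",a[:,:,::-1].round().astype(np.uint8))
    im=np.clip(a*1.1,0,255).astype(np.uint8)[b[0]:b[1],b[2]:b[3],::-1]
    k=12 if n=="scene" else 8
    cv2.imwrite(f"pics/{n}10.png",cv2.resize(im,None,fx=k,fy=k,interpolation=cv2.INTER_CUBIC))
E
python3 rows.py pics/avg10top.png
```

```text
clock: 17.92
tool_pos: [0.4669, -0.0128, 0.1904]
orientation: [0.413, 0.911, -0.0, 0.0]
wrist_force: [-0.0, -3.6, 0.6]
gripper_width: -0.0001
t 17.93 tcp [ 0.4669 -0.0128  0.1904] yaw 131.16 tilt [-0. -0. -1.] F [-0.  -3.6  0.6] j [-0.03  0.2  -0.16  1.21 -0.    0.83] w -0.0001
[-0.4  0.6  0.4]
clock: 19.18
tool_pos: [0.5996, -0.1656, 0.2436]
orientation: [0.415, 0.91, -0.0, -0.001]
wrist_force: [0.4, -0.4, 0.0]
gripper_width: -0.0001
t 19.18 tcp [ 0.5996 -0.1656  0.2436] yaw 130.99 tilt [-0.001  0.001 -1.   ] F [ 0.4 -0.4  0. ] j [-0.27  0.49  0.4   1.48  0.    0.59] w -0.0001
idx 230 225.9 r 42.3 ang 174.84
idx 231 226.02 r 44.7 ang 175.11
idx 232 226.07 r 47.2 ang 175.15
idx 233 226.27 r 48.4 ang 174.97
idx 234 229.1 r 51.7 ang 182.57
idx 235 231.49 r 55.5 ang 188.08
red 238 226.89 r 59.2 ang 175.25
red 239 226.88 r 61.7 ang 175.14
red 240 227.11 r 64.2 ang 175.55
red 241 227.29 r 66.7 ang 175.84
red 242 227.28 r 69.2 ang 175.71
red 243 227.28 r 71.6 ang 175.61
red 244 227.23 r 74.1 ang 175.42
```

View pics/scene10.png

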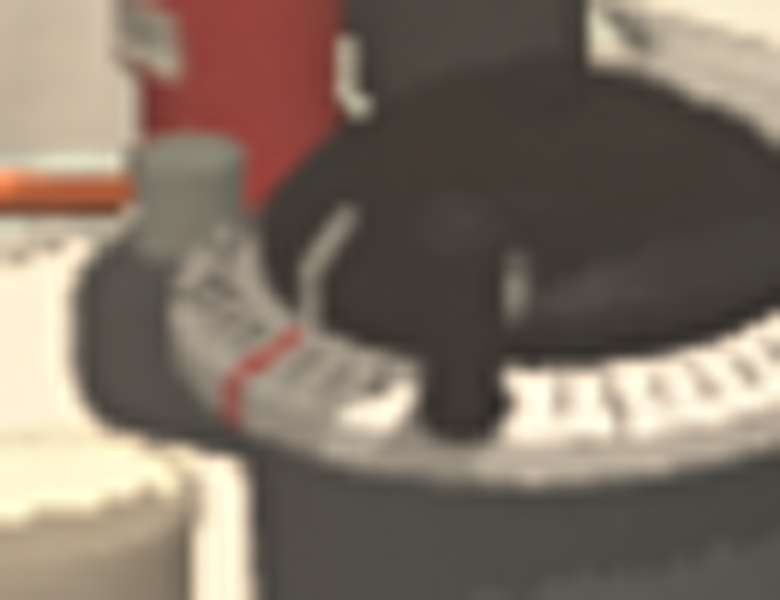

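View pics/top10.png

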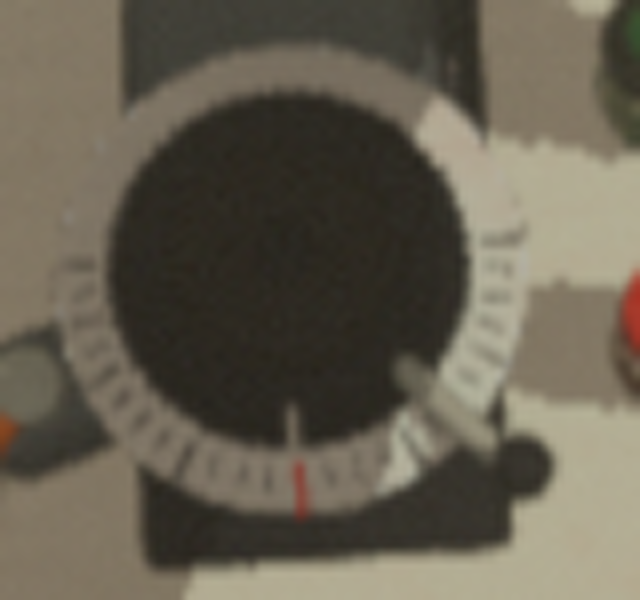

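The index now reads about 175.1–175.3° against red 175.2–175.6°, so they agree within 0.5°. In the scene, the index foot at (310,325) meets the red end at (299,330), which leaves −0.5°. The collar is set. Next I turn the tool and go to the front of the clamp peg.

```bash
python3 -m creep '[[[0,0,-4],-10.2],[[0,0,-4],-10.2],[[0,0,0],-10.2],[[0,0,0],-10.2],[[0,0,0],-10.2],[[0,0,0],-10.2],[[0,0,0],-10.2],[[0,0,0],-10.2],[[0,0,0],-10.2],[[0,0,0],-10.2],[[0,0,0],0]]'; python3 - <<'E'
from h import *
s,y=stat(); print(totool(np.array([.441,.150,.250])-s["tool_pos"],y))
E
```

```text
clock: 21.15
tool_pos: [0.5986, -0.1632, 0.2534]
orientation: [-0.447, 0.895, -0.0, 0.0]
wrist_force: [-0.0, -0.2, -0.0]
gripper_width: 0.0001
t 21.15 tcp [ 0.5986 -0.1632  0.2534] yaw -126.95 tilt [ 0. -0. -1.] F [-0.  -0.2 -0. ] j [-0.27  0.48  0.41  1.5   0.   -1.19] w 0.0001
[-155.5  314.2    3.4]
```

```bash
python3 -m creep '[[[-10,20,0],0],[[-17,34,0],0],[[-17,34,0],0],[[-17,34,0],0],[[-17,34,0],0],[[-17,34,0],0],[[-17,34,0],0],[[-17,34,0],0],[[-17,34,0],0],[[-10,22,0],0],[[0,0,0],0],[[0,0,0],0]]'; python3 - <<'E'
from h import *
s,y=stat(); print(totool(np.array([.441,.150,.180])-s["tool_pos"],y))
im=snapshot("scene"); cv2.imwrite("pics/scene11.png",cv2.resize(im[60:240,130:320,::-1],None,fx=3.2,fy=3.2,interpolation=cv2.INTER_CUBIC))
E
```

```text
clock: 22.65
tool_pos: [0.4411, 0.1495, 0.2534]
orientation: [-0.447, 0.895, -0.0, 0.0]
wrist_force: [-0.6, -0.2, 0.1]
gripper_width: 0.0002
t 22.65 tcp [0.4411 0.1495 0.2534] yaw -126.92 tilt [ 0.001 -0.    -1.   ] F [-0.6 -0.2  0.1] j [ 0.33  0.16 -0.03  1.37 -0.   -0.6 ] w 0.0002
[-0.3  0.4 73.4]
```

View pics/scene11.png

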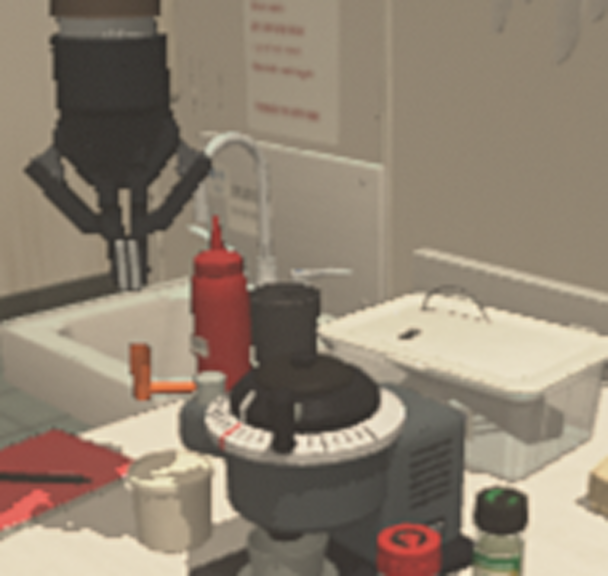

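The fingers, tip at (130,285), hang in front of the orange peg at (140,370). I lower and approach to contact.

```bash
python3 -m creep '[[[0,0,12],0],[[0,0,20],0],[[0,0,20],0],[[0,0,16],0],[[0,0,5],0],[[-5,0,0],0],[[-6,0,0],0],[[-5,0,0],0],[[-3,0,0],0],[[0,0,0],0]]'; python3 - <<'E'
from h import *
stat()
E
```

```text
clock: 23.95
tool_pos: [0.4524, 0.1654, 0.1804]
orientation: [-0.448, 0.894, -0.0, 0.0]
wrist_force: [0.1, -0.2, -0.4]
gripper_width: 0.0001
t 23.95 tcp [0.4524 0.1654 0.1804] yaw -126.82 tilt [ 0.  0. -1.] F [ 0.1 -0.2 -0.4] j [ 0.35  0.23 -0.14  1.2  -0.   -0.58] w 0.0001
```

```bash
python3 -m creep '[[[-3,0.8,0],3],[[-5.5,1.8,0],6],[[-5.5,1.8,0],6],[[-5.5,1.8,0],6],[[-5.5,1.8,0],6],[[-5.5,1.8,0],6],[[-5.5,1.8,0],6],[[-5.5,1.8,0],6],[[0,0,0],0]]'; python3 - <<'E'
from h import *
s,y=stat()
q=s["tool_pos"][:2]-.02*np.array([np.cos(np.radians(y)),np.sin(np.radians(y))])-[.5063,.1511]
print(np.hypot(*q),np.degrees(np.arctan2(q[1],q[0])))
E
```

```text
clock: 25.08
tool_pos: [0.4778, 0.1989, 0.1802]
orientation: [-0.072, 0.997, 0.0, -0.001]
wrist_force: [-2.5, 2.0, 1.7]
gripper_width: 0.0003
t 25.07 tcp [0.4778 0.1989 0.1802] yaw -171.73 tilt [-0.002  0.001 -1.   ] F [-2.5  2.   1.7] j [ 0.39  0.3  -0.05  1.22  0.    0.25] w 0.0003
0.051409072425822405 99.76128751946158
```

```bash
python3 -m creep '[[[-5.5,1.8,0],6],[[-5.5,1.8,0],6],[[-5.5,1.8,0],6],[[-3.6,1.1,0],4],[[-1.8,0.5,0],2],[[-1,0.2,0],1],[[0,0,0],0]]'; python3 - <<'E'
from h import *
s,y=stat()
q=s["tool_pos"][:2]-.02*np.array([np.cos(np.radians(y)),np.sin(np.radians(y))])-[.5063,.1511]
print(np.hypot(*q),np.degrees(np.arctan2(q[1],q[0])))
E
```

```text
clock: 25.95
tool_pos: [0.4999, 0.2066, 0.1802]
orientation: [0.145, 0.989, 0.002, -0.002]
wrist_force: [-4.3, 6.1, 1.1]
gripper_width: -0.0
t 25.95 tcp [0.4999 0.2066 0.1802] yaw 163.37 tilt [-0.003  0.004 -1.   ] F [-4.3  6.1  1.1] j [0.39 0.35 0.02 1.24 0.   0.68] w -0.0
0.05139008861892886 75.60325686510404
```

```bash
python3 -m creep '[[[-1.2,0.2,0],1],[[-1,0,0],0.5],[[0,0,0],0]]'; python3 - <<'E'
from h import *
s,y=stat()
q=s["tool_pos"][:2]-.02*np.array([np.cos(np.radians(y)),np.sin(np.radians(y))])-[.5063,.1511]
print(np.hypot(*q),np.degrees(np.arctan2(q[1],q[0])))
E
```

```text
clock: 26.32
tool_pos: [0.501, 0.2068, 0.1802]
orientation: [0.157, 0.988, 0.002, -0.003]
wrist_force: [-8.0, 7.7, 2.6]
gripper_width: -0.0001
t 26.32 tcp [0.501  0.2068 0.1802] yaw 161.91 tilt [-0.005  0.005 -1.   ] F [-8.   7.7  2.6] j [0.39 0.35 0.02 1.25 0.01 0.7 ] w -0.0001
0.05135061735457987 74.55012682941684
```

```bash
python3 -m creep '[[[-1.5,0,0],0],[[0,0,0],0],[[0,0,0],0]]'; python3 - <<'E'
from h import *
s,y=stat()
q=s["tool_pos"][:2]-.02*np.array([np.cos(np.radians(y)),np.sin(np.radians(y))])-[.5063,.1511]
print(np.hypot(*q),np.degrees(np.arctan2(q[1],q[0])))
E
```

```text
clock: 26.7
tool_pos: [0.5033, 0.2064, 0.1802]
orientation: [0.157, 0.988, 0.002, -0.002]
wrist_force: [-5.7, 8.0, 1.7]
gripper_width: -0.0004
t 26.7 tcp [0.5033 0.2064 0.1802] yaw 161.91 tilt [-0.003  0.005 -1.   ] F [-5.7  8.   1.7] j [0.39 0.35 0.03 1.24 0.01 0.7 ] w -0.0004
0.051632846983594625 71.92199440683099
```

```bash
python3 -m creep '[[[-1.5,0.6,0],0],[[-1,0.4,0],0],[[0,0,0],0],[[0,0,0],0]]'; python3 - <<'E'
from h import *
s,y=stat()
q=s["tool_pos"][:2]-.02*np.array([np.cos(np.radians(y)),np.sin(np.radians(y))])-[.5063,.1511]
print(np.hypot(*q),np.degrees(np.arctan2(q[1],q[0])))
E
```

```text
clock: 27.2
tool_pos: [0.5035, 0.2065, 0.1801]
orientation: [0.157, 0.988, 0.002, -0.004]
wrist_force: [-10.7, 7.0, 5.4]
gripper_width: -0.0002
t 27.2 tcp [0.5035 0.2065 0.1801] yaw 161.93 tilt [-0.008  0.005 -1.   ] F [-10.7   7.    5.4] j [0.38 0.36 0.03 1.25 0.01 0.7 ] w -0.0002
0.05175940783664056 71.72835283316876
```

```bash
python3 -m creep '[[[-2,0,0],0],[[0,0,0],0],[[0,0,0],0]]';  python3 -m creep '[[[4,0,0],0],[[10,0,0],0],[[12,0,0],0],[[0,0,-15],0],[[0,0,-30],0],[[0,0,-20],0],[[50,0,0],0],[[50,0,0],0],[[50,0,0],0],[[0,45,0],0],[[0,45,0],0],[[0,45,0],0],[[0,45,0],0],[[0,0,0],0]]'; python3 - <<'E'
from ang import *
stat()
for n,b in(("scene",(150,215,170,250)),("top",(180,255,160,270))):
    a=np.mean([snapshot(n).astype(float) for _ in range(6)],0)
    cv2.imwrite(f"pics/avg12{n}.png",a[:,:,::-1].round().astype(np.uint8))
    im=np.clip(a*1.1,0,255).astype(np.uint8)[b[0]:b[1],b[2]:b[3],::-1]
    k=9 if n=="scene" else 7
    cv2.imwrite(f"pics/{n}12.png",cv2.resize(im,None,fx=k,fy=k,interpolation=cv2.INTER_CUBIC))
E
python3 rows.py pics/avg12top.png
```

```text
clock: 27.58
tool_pos: [0.5036, 0.2064, 0.1801]
orientation: [0.157, 0.988, 0.002, -0.006]
wrist_force: [-16.6, 8.5, 7.6]
gripper_width: -0.0002
clock: 29.32
tool_pos: [0.4003, 0.4321, 0.2447]
orientation: [0.158, 0.987, 0.0, 0.0]
wrist_force: [0.3, -2.0, -0.1]
gripper_width: -0.0003
t 29.32 tcp [0.4003 0.4321 0.2447] yaw 161.77 tilt [ 0.001  0.    -1.   ] F [ 0.3 -2.  -0.1] j [ 0.82  0.42  0.29  1.44 -0.    1.14] w -0.0003
idx 230 226.07 r 42.3 ang 175.41
idx 231 226.1 r 44.8 ang 175.37
idx 232 226.23 r 47.2 ang 175.6
idx 233 227.57 r 48.7 ang 178.72
idx 234 229.82 r 52.1 ang 184.46
idx 235 231.81 r 55.7 ang 188.85
red 237 227.0 r 56.8 ang 175.64
red 238 226.81 r 59.2 ang 175.06
red 239 226.84 r 61.7 ang 175.05
red 240 227.06 r 64.2 ang 175.46
red 241 227.27 r 66.7 ang 175.8
red 242 227.29 r 69.2 ang 175.74
red 243 227.29 r 71.6 ang 175.63
red 244 227.23 r 74.1 ang 175.42
```

View pics/scene12.png

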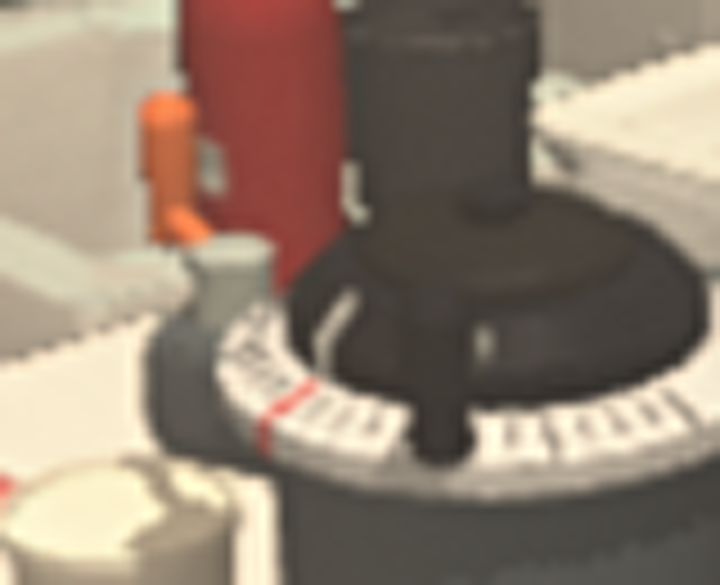

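View pics/top12.png

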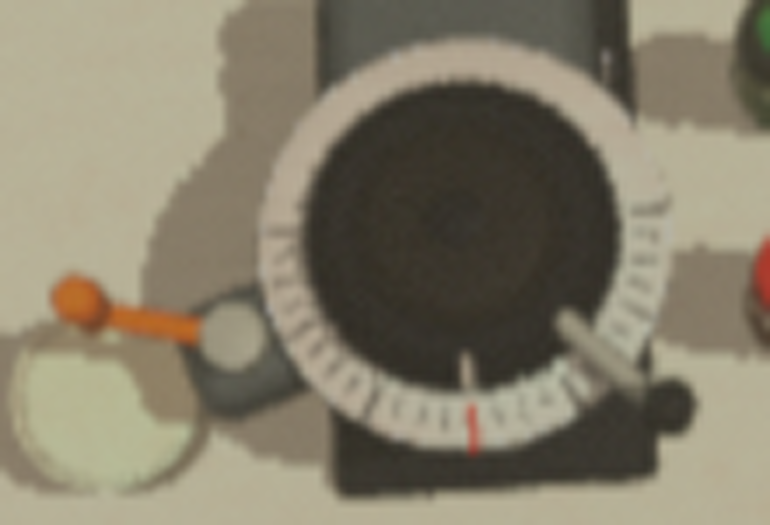

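View pics/avg12top.png

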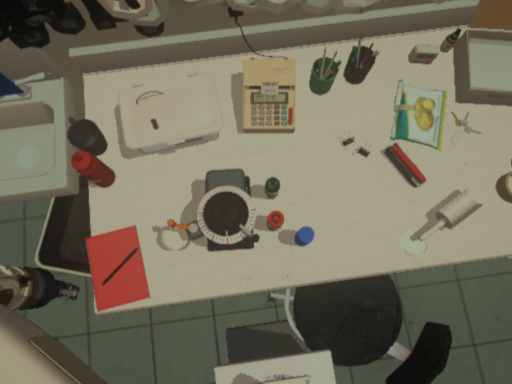

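Everything looks right. One numeric check of the clamp, ring, jars and cup against the first picture:

```bash
python3 - <<'E'
from ang import *
for f in("pics/top0.png","pics/top4full.png","pics/avg12top.png"):
    im=cv2.imread(f); hsv=cv2.cvtColor(im,cv2.COLOR_BGR2HSV); H,S,V=[hsv[...,i].astype(int) for i in range(3)]
    def c(m,b):
        ys,xs=np.nonzero(m[b[1]:b[3],b[0]:b[2]]); return (round(xs.mean()+b[0],2),round(ys.mean()+b[1],2),len(xs))
    org=(H>5)&(H<18)&(S>140)
    tip=c(org,(160,210,200,255)); ys,xs=np.nonzero(org[210:255,160:200]); 
    d=np.polyfit(xs,ys,1)[0]
    print(f,"orange",tip,"slope deg",round(np.degrees(np.arctan(d)),2),"redlid",c(((H<5)|(H>172))&(S>110),(262,205,292,235)),
      "blacklid",c(V<62,(262,174,284,198)),"cupcirc", c((V>140)&(S<60),(155,228,190,252)),"redline",lines(np.ascontiguousarray(im[:,:,::-1]))[0])
f=lambda x,y:(160+x/7-.43,180+y/7-.43)
pk=onz("top",*f(79,300),.197); pv=onz("top",*f(233,335),.170); d=pk-pv; print(pk,pv,np.hypot(d[0],d[1]),np.degrees(np.arctan2(d[1],d[0])))
E
```

```text
pics/top0.png orange (np.float64(176.26), np.float64(224.53), 88) slope deg 13.46 redlid (np.float64(275.52), np.float64(218.82), 120) blacklid (np.float64(271.83), np.float64(186.5), 70) cupcirc (np.float64(171.31), np.float64(242.18), 494) redline {'red': (np.float64(175.38963283638577), 8, np.float64(0.06736200902888932))}
pics/top4full.png orange (np.float64(183.65), np.float64(240.93), 96) slope deg -43.41 redlid (np.float64(275.51), np.float64(218.96), 122) blacklid (np.float64(272.11), np.float64(186.36), 80) cupcirc (np.float64(168.61), np.float64(239.08), 387) redline {'red': (np.float64(175.40844802374866), 8, np.float64(0.06774378635334258))}
pics/avg12top.png orange (np.float64(176.47), np.float64(224.4), 86) slope deg 13.98 redlid (np.float64(275.55), np.float64(218.91), 128) blacklid (np.float64(271.84), np.float64(186.68), 69) cupcirc (np.float64(171.24), np.float64(242.09), 497) redline {'red': (np.float64(175.27553481962087), 7, np.float64(0.06714716531438664))}
[0.52059169 0.19838977 0.197     ] [0.50559624 0.15062363 0.17      ] 0.05006463229202148 72.5711176791085
```

The clamp is back at its starting angle, and the jars, cup and ring have not moved. The robot is clear, so I hand in.

```bash
python3 -c "
from bench import *
print(finish_job())"
```

```text
the job is handed in; nothing more can be done
None
```

The grind is set and the job handed in at about 30 s on the robot's clock, with the arm well clear of everything. With shut fingertips I swung the orange lever to its open stop. I then pushed the collar peg about 51° clockwise in stages, with one 0.6° nudge at the end, and swung the lever back to its locked stop.

**Last checks:**
- **Open stop:** the lever had swung 68.5° of its 68.75° travel, and the push force rose to 18 N there.
- **Index line:** it reads 175.4–175.6° from the top, against a red-line mean of about 175.5°, so the two agree within about 0.5°.
- **Locked stop:** the lever stopped moving as the push rose to about 19 N. The orange lever's image slope is 14.0° against 13.5° at the start. A hand-picked angle read 72.6° against 74.4° at first, which is within picking error.
- **Scale ring, jars and cup:** they stayed within 0.2 pixels of the first picture.

**Disagreements:** partway through the setting, the scene camera suggested up to 3° remaining where the top view said 0.6°. I put this down to foreshortening. After the nudge it gave −0.5°, in line with the top view.

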